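Clamp a tart mould in the press bed with the click knob

TASK

Set the aluminium tart mould down into the pocket of the press bed, flat on the bed between the two rails. Then turn the black knob clockwise until its slip clutch clicks once, so that the jaw clamps the mould at the set torque, and stop there: turning on past the click over-tightens the jaw and dents the mould. Let go of everything, and leave the other things on the bench where they are.

Things in the scene. Friction and masses are not known exactly. Their poses are not given: they have to be found in the camera images.
- mould_center (a point): Centre, half-way up (24 mm above its underside), of the loose aluminium tart mould: a round flange 64 mm across and 18 mm high, with a straight round boss 36 mm across and 30 mm high on top of it (48 mm in all, about 0.28 kg). It stands upright on the bench at the start; grip it by the boss.
- mould: The same mould; origin at the centre of its underside, z up along its axis.
- bed: Grey press bed, fixed to the bench at some position and yaw. Origin at bench level under the middle of the mould pocket. Its y runs along the pocket from the back stop (-y) to jaw and knob (+y), x across. Base plate 130 by 270 by 20 mm (y from -85 to +185 mm). Gear housing under the knob: top 55 mm above the bench, y from 95 to 175 mm, 84 mm across.
- pocket (a point): Middle of the pocket floor, 20 mm above the bench; axes as the bed. The pocket lies between two rails along y, 70 mm apart inside and 14 mm high. A steel back stop (15 mm high) closes it at the -y end: its face is somewhere between 35 and 41 mm from this point (it was set by hand and is not measured). The mould fits in when it is set down centred here.
- jaw: Steel jaw at the pocket's +y end (60 mm across, top 38 mm above the bench; axes as the bed), on a rack. Clockwise knob turning drives it to -y by 12 mm per rad: it pushes the mould to the stop, then loads it. 0.4 to 1.7 rad is needed before that, then the click, so the knob may have to be re-gripped; let go, knob and jaw stay where they are.
- jaw_face (a point): Middle of the jaw's face that meets the mould, 29.5 mm above the bench; 37 to 42 mm from the middle of the pocket at the start, along the bed's +y.
- knob_grip (a point): On the upright axis of the black knob, 89 mm above the bench and 135 mm from the pocket's middle along the bed's +y: the height to grip. x runs along the knob's bar grip (to the end with a white line), z up. Bar 44 mm long, 16 mm thick, standing 32 mm above a round skirt 52 mm across; bar top 102 mm, skirt top 70 mm above the bench.
- scraper: Bench scraper lying on the bench: steel blade with a round wooden handle, 145 mm wide, 22 mm high. Leave it alone.
- crock: White stoneware crock, 100 mm across and 110 mm high. Leave it alone.
- tin: Dark steel loaf tin, 110 by 220 by 65 mm. Leave it alone.
- timer: Round white kitchen timer, 68 mm across, 45 mm high. Leave it alone.
- knob: The same knob (origin 55 mm above the bench). Turning it: 0.22 N m running free; with the mould hard on the stop about 0.4 N m (0.25 to 0.3 if held still) at 0.15 to 0.25 rad, then the clutch yields and it falls to nothing at 0.5 rad (the click). The slack lasts 0.25 rad more; some 0.2 rad later it over-tightens. Let go before the slack, the knob springs back unclicked.
- pin_top (a point): Top of a steel pin, 5 mm across, in the middle of the knob's top. It follows the clutch: before the click it stands 13.5 mm above knob_grip; it rises 1.5 mm per rad that the knob goes ahead of the toothed collar under it, so about 0.9 mm once clicked - too little to steer by. To the eye: the bar's white line, first over the collar's tooth, ends about 35 degrees clockwise of it.
There are look-alikes about, which are no part of the job. What is shaped like the mould but red or turquoise is not meant.

How it is judged:
By the outcome, as a careful person would: the job done as asked, in the order asked, and still so for the second after the job is handed in, with the robot touching nothing.
It also fails if it takes over 67 s, if anything falls off the work surface, if the arm or the gripper's body presses on something with over 40 N, if the wrist force passes 120 N, or if a joint passes its speed limit or range.

ROBOT

A 6-joint arm with a two-finger parallel gripper is mounted at the origin on the work surface. World frame = base frame: x ahead of the robot, y to its left, z up, the work surface at z = 0. Lengths are in m, angles in rad, forces in N, time in s.
With the tool pointing down it reaches from about 0.35 to 0.775 m from the base axis. Payload 5.5 kg.
Tool frame: the origin (TCP) lies at the centre of the arm's flange, where the gripper is bolted on; the fingertips stand 173 mm ahead of it and the grasp point (between the pads) lies 155 mm ahead of it (arm.grip_depth is the distance from the TCP to the grasp point, in m); z points along the fingers, y is the direction in which the jaws open and shut (so a half turn about z gives the same grasp; the last joint's range is limited). The gripper opens to 85 mm and grips with 20 to 120 N. Pads are 22 mm wide; open, the fingers measure 114 mm over their backs; the gripper's body (76 mm by 85 mm) begins 54 mm behind the grasp point. The pads swing forward as they close: fully open they stand 13 mm farther back than shut.
Start: joints at [-1.354, 0.313, 0.046, 1.304, 0, 1.431], TCP at [0.201, -0.539, 0.405] pointing down, gripper open.
Joint ranges: [-2.76, 2.76], [-0.86, 1.69], [-1.03, 1.26], [-2.2, 2.34], [-1.47, 1.5], [-3.14, 3.14]. Speed limits (rad/s): [2.57, 2.57, 3.14, 3.14, 3.14, 3.14].

INTERFACE

Orientations are given as a unit quaternion [w, x, y, z].
In Python, from workcell import arm, eoat, get_state, grab_frame, spot_in, outline_of, tip_of gives the robot as it stands. Calls block until the motion is done:
- arm.goto(position, orientation): joint-space move of the TCP to a pose.
- arm.servo_line(position, rotation=None, speed=0.15): straight line of the TCP; rotation=None keeps the orientation; speed is the mean speed in m/s.
- arm.move_joints(angles): joint-space move.
- eoat.open_gripper() and eoat.grasp(grip_force=None): open the fingers fully, or close them until they stop; grip_force is the grip in N (None keeps the last).
- arm.sleep(seconds).
- arm.inverse_kinematics(position, orientation): joint angles nearest the present ones, or None.
- get_state(): the state.
- grab_frame(name): name is "scene" or "top" or "wrist"; returns a dict with "image" (420x560x3 uint8, red, green, blue), "fx", "fy", "cx", "cy" (pixels), "R" (3x3) and "t" (3): a world point X has camera coordinates R X + t. Camera axes: x right, y down, z forward; pixel columns grow to the right and rows downward; lengths in m; the calibration is good to about 2 mm. A picture is of the moment at which its call begins. There is no depth.
A pose or a line that the arm cannot do raises arm.PlanningError and nothing moves.
- arm.job_done(): hands the job in, once; it reports no verdict.
Trained networks look in a picture, given as the dict that the camera call returned (one of the last four; its "shot" number tells which), for a name from the list of things; names that differ only in an ending like _2 or _b are one class to them, and where a whole thing is asked for, a point or a joint stands for the part that bears it (a point fixed in the world has none). Each returns a list of dicts, best first, with "confidence" (0 to 1); they miss things now and then, are a little off and sometimes report something else, mostly with a low value. They report only what shows in the picture. A call takes as long as a camera call. They do not tell look-alikes from the thing itself.
- spot_in(label, picture): "centre" ([x, y, z] in m, in the coordinates of the camera as it stood for that picture, good to about 4 mm: the middle of the surface that is visible of it).
- outline_of(label, picture): "region" (420x560 bool, what is visible of it).
- tip_of(label, picture): "centre" ([x, y, z] in m, in the coordinates of the camera as it stood for that picture, good to about 4 mm: a listed point, or the origin of a listed thing).
The state is a dict: "time": time; "joints": joint angles; "qd": joint speeds; "joint_torque": joint torques, N m; "ee_pos": TCP position; "eef_rot": TCP orientation; "wrist_force": force on the tool from outside, world axes, zero at the start; "ft_torque": the same for the moment, N m; "gripper_width": opening from 0.0 (shut) to 1.0 (fully open).
Only numpy, scipy, OpenCV 4.12 (cv2) and the standard library are available. Lean on these libraries where they do the work, as an engineer would, in place of code of your own. Each camera call takes 0.05 s, during which the arm holds its last target.

## Working session

There is one attempt and no reset: what is moved stays moved. The work goes in short steps, each a Python script; the robot and the scene stay as the last script left them, time stands still between calls to the robot, and variables do not carry over. Pictures are saved under pics/ and viewed, and the job is handed in when it is done.

```bash
ls; mkdir -p pics; cat > h.py <<'E'
import numpy as np, cv2
from workcell import arm,eoat,get_state,grab_frame,spot_in,outline_of,tip_of
def save(f,n): cv2.imwrite('pics/'+n+'.png',cv2.cvtColor(f['image'],cv2.COLOR_RGB2BGR))
def w(f,c): return np.array(f['R']).T@(np.array(c)-np.array(f['t']))
def px(f,X):
    c=np.array(f['R'])@np.array(X)+np.array(f['t']); return np.array([f['fx']*c[0]/c[2]+f['cx'],f['fy']*c[1]/c[2]+f['cy']])
def ray(f,u,v):
    R=np.array(f['R']);o=-R.T@np.array(f['t']);d=R.T@np.array([(u-f['cx'])/f['fx'],(v-f['cy'])/f['fy'],1]);return o,d
def atz(f,u,v,z):
    o,d=ray(f,u,v);return o+d*(z-o[2])/d[2]
E
python3 - <<'E'
from h import *
np.set_printoptions(precision=4,suppress=True)
s=get_state();print({k:np.round(v,3) for k,v in s.items()})
for n in['scene','top']:
    f=grab_frame(n);save(f,n+'0')
    print(n,-np.array(f['R']).T@f['t'])
    for l in['mould','mould_center','bed','pocket','jaw_face','knob_grip','knob','pin_top','scraper','crock','tin','timer']:
        for r in tip_of(l,f)[:4]:
            X=w(f,r['centre']);print(l,round(r['confidence'],2),X,px(f,X).round())
print(get_state()['time'])
E
```

```text
pics
{'time': np.float64(0.0), 'joints': array([-1.354,  0.314,  0.045,  1.304,  0.   ,  1.431]), 'qd': array([0.001, 0.   , 0.   , 0.   , 0.   , 0.001]), 'joint_torque': array([  0.   , -48.063,  29.853,   0.02 ,  -0.   ,  -0.   ]), 'ee_pos': array([ 0.201, -0.539,  0.404]), 'eef_rot': array([-0.001,  0.984,  0.177, -0.   ]), 'wrist_force': array([0.799, 0.392, 0.337]), 'ft_torque': array([-0.021,  0.005, -0.03 ]), 'gripper_width': np.float64(0.999)}
scene [ 1.063  -0.5691  1.1792]
mould 0.93 [ 0.662  -0.1042  0.0083] [272. 258.]
mould 0.91 [ 0.4736 -0.1334  0.002 ] [213. 229.]
mould 0.86 [ 0.5753 -0.197   0.003 ] [225. 265.]
mould 0.81 [ 0.5447 -0.3191  0.0019] [185. 292.]
mould_center 0.86 [ 0.6681 -0.1037  0.027 ] [274. 256.]
mould_center 0.77 [ 0.4635 -0.2455  0.022 ] [181. 252.]
mould_center 0.63 [ 0.4721 -0.1329  0.0227] [212. 225.]
mould_center 0.63 [ 0.5473 -0.3212  0.0267] [183. 289.]
bed 0.85 [0.5378 0.0601 0.0018] [274. 197.]
pocket 0.88 [0.5398 0.0631 0.0161] [275. 194.]
jaw_face 0.47 [0.5351 0.0991 0.0315] [282. 182.]
jaw_face 0.23 [ 0.5992  0.4694 -0.001 ] [368. 126.]

[... 717 characters left out ...]
1.]
mould_center 0.64 [ 0.47   -0.1372  0.0241] [320. 253.]
mould_center 0.6 [ 0.5394 -0.3182  0.0245] [375. 231.]
bed 0.82 [ 0.5382  0.0572 -0.0002] [260. 234.]
pocket 0.87 [0.5446 0.0591 0.0156] [259. 232.]
jaw_face 0.5 [0.5351 0.0963 0.0314] [247. 235.]
jaw_face 0.34 [ 0.5394  0.0584 -0.0012] [259. 233.]
knob_grip 0.75 [0.5121 0.1875 0.0898] [216. 243.]
knob_grip 0.55 [0.5967 0.4698 0.0002] [133. 219.]
scraper 0.74 [ 0.7424  0.0196 -0.0013] [270. 172.]
crock 0.69 [ 0.7086 -0.2458 -0.0006] [350. 180.]
tin 0.76 [ 0.5963  0.4691 -0.0019] [134. 219.]
timer 0.77 [ 0.4817 -0.4321 -0.0007] [409. 248.]
timer 0.24 [0.5961 0.4699 0.0003] [133. 219.]
timer 0.22 [0.5353 0.099  0.0312] [246. 235.]
1.3
```

View pics/scene0.png

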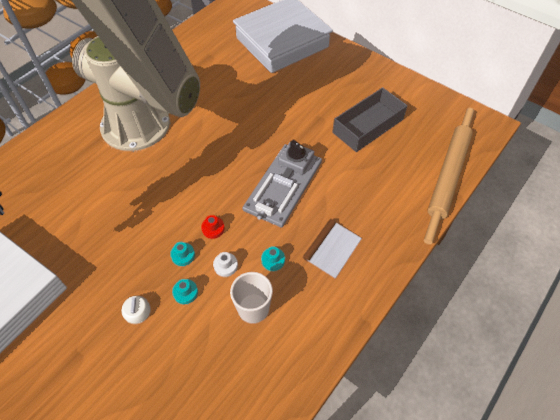

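View pics/top0.png

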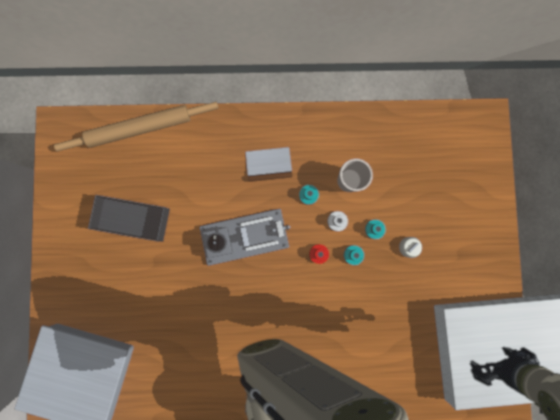

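```bash
python3 - <<'E'
import cv2
a=cv2.imread('pics/scene0.png')[200:330,120:300];b=cv2.imread('pics/top0.png')[165:275,295:425]
cv2.imwrite('pics/crop_s.png',cv2.resize(a,None,fx=4,fy=4,interpolation=2));cv2.imwrite('pics/crop_t.png',cv2.resize(b,None,fx=5,fy=5,interpolation=2))
E
```

```text
(no output)
```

View pics/crop_s.png

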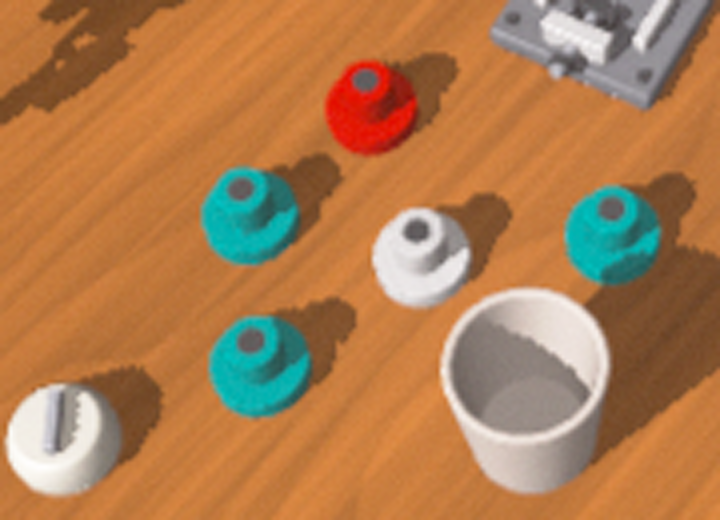

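View pics/crop_t.png

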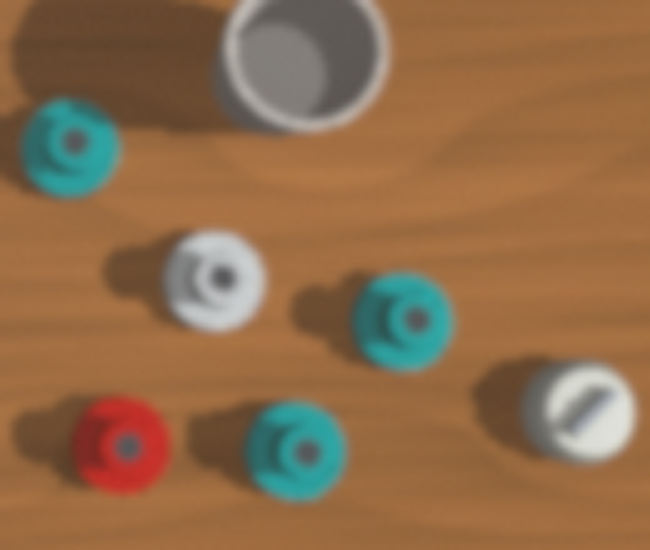

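Shaped like the mould in the scene view: red (212,225), turquoise (182,252), (185,290) and (273,258), and bare metal (225,263). The round white thing at (136,310) is the timer. I choose the bare-metal one at about (0.575,-0.198). The crops confirm it's the only uncoloured one. Next: close wrist views.

```bash
cat >> h.py <<'E'
np.set_printoptions(precision=4,suppress=True)
def quat(a): return [0,float(np.cos(a/2)),float(np.sin(a/2)),0]
E
python3 - <<'E'
from h import *
def look(n,labels):
    f=grab_frame('wrist');save(f,n);print(n,-np.array(f['R']).T@f['t'])
    for l in labels:
        for r in tip_of(l,f)[:3]:
            X=w(f,r['centre']);print(l,round(r['confidence'],2),X,px(f,X).round())
arm.goto([0.555,-0.198,0.38],quat(-1.8)); look('w1',['mould_center','mould'])
print(get_state()['time'],get_state()['joints'])
arm.goto([0.54,0.04,0.38],quat(-1.8)); look('w2',['pocket','bed','jaw_face','knob_grip'])
arm.goto([0.51,0.14,0.38],quat(-1.8)); look('w3',['pocket','bed','jaw_face','knob_grip','pin_top'])
print(get_state()['time'],get_state()['joints'])
E
```

```text
w1 [ 0.5386 -0.2659  0.3495]
mould_center 0.88 [ 0.5457 -0.3214  0.0231] [260.  66.]
mould_center 0.79 [ 0.5727 -0.2009  0.0242] [263. 190.]
mould_center 0.69 [ 0.471  -0.1327  0.0272] [366. 229.]
mould 0.98 [ 0.5744 -0.1989 -0.0005] [263. 187.]
mould 0.92 [ 0.6696 -0.1084 -0.0038] [208. 272.]
mould 0.83 [ 0.4753 -0.1337 -0.0006] [356. 221.]
4.1917 [-0.4795  0.3486  0.0355  1.2577 -0.0001 -1.8203]
w2 [ 0.5241 -0.0282  0.3496]
pocket 0.6 [0.5464 0.0573 0.0215] [278. 205.]
bed 0.95 [ 0.5395  0.0547 -0.    ] [283. 197.]
jaw_face 0.59 [0.5365 0.1021 0.0315] [296. 243.]
knob_grip 0.98 [0.5138 0.1867 0.0901] [339. 337.]
w3 [0.4937 0.0729 0.3495]
pocket 0.66 [0.546  0.0552 0.0219] [226. 116.]
pocket 0.46 [0.5403 0.0582 0.0019] [235. 118.]
bed 0.98 [0.5412 0.0568 0.0027] [234. 117.]
knob_grip 0.77 [0.5134 0.1889 0.0903] [287. 255.]
pin_top 0.52 [0.5127 0.1925 0.1034] [289. 265.]
6.1833 [ 0.1142  0.2329 -0.1227  1.2151 -0.0001 -1.2256]
```

View pics/w1.png

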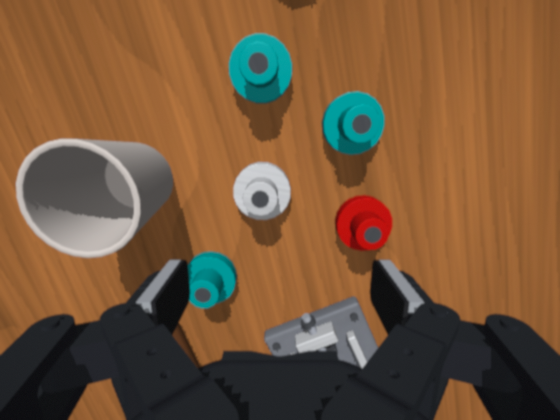

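View pics/w2.png

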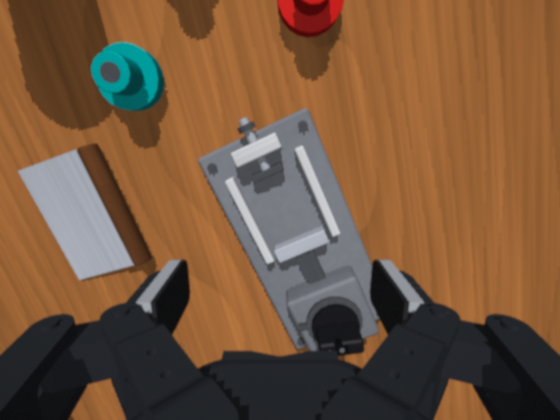

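View pics/w3.png

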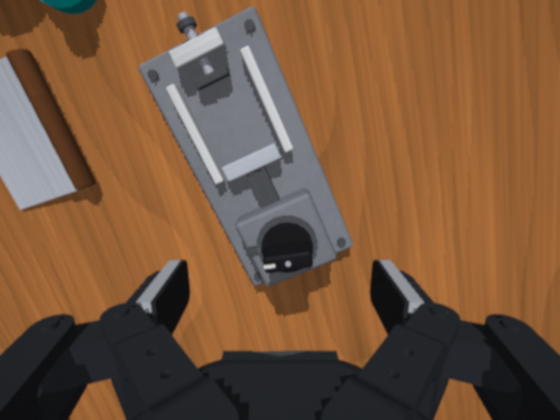

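```bash
python3 - <<'E'
import cv2
a=cv2.imread('pics/w3.png')
cv2.imwrite('pics/c3.png',cv2.resize(a[0:150,130:300],None,fx=4,fy=4,interpolation=2))
cv2.imwrite('pics/c3k.png',cv2.resize(a[190:295,225:360],None,fx=5,fy=5,interpolation=2))
a=cv2.imread('pics/w1.png')
cv2.imwrite('pics/c1.png',cv2.resize(a[150:230,220:310],None,fx=7,fy=7,interpolation=2))
E
```

```text
(no output)
```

View pics/c3.png

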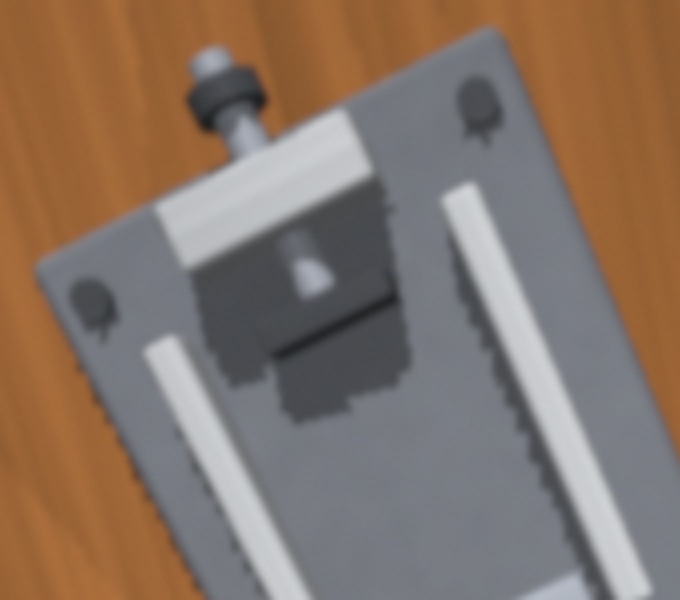

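View pics/c3k.png

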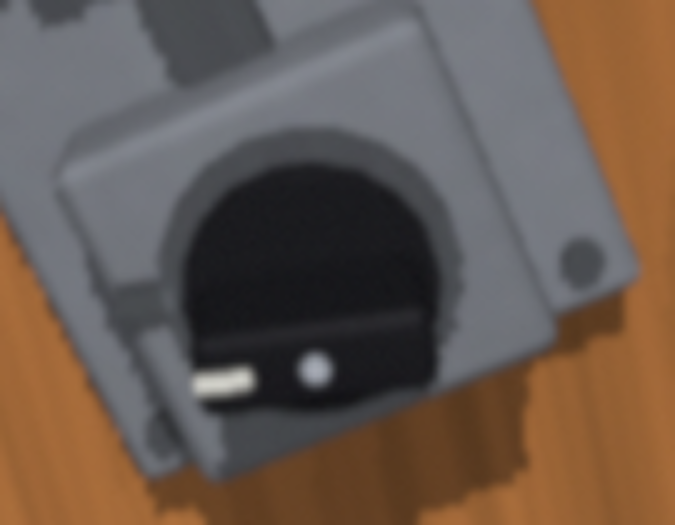

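View pics/c1.png

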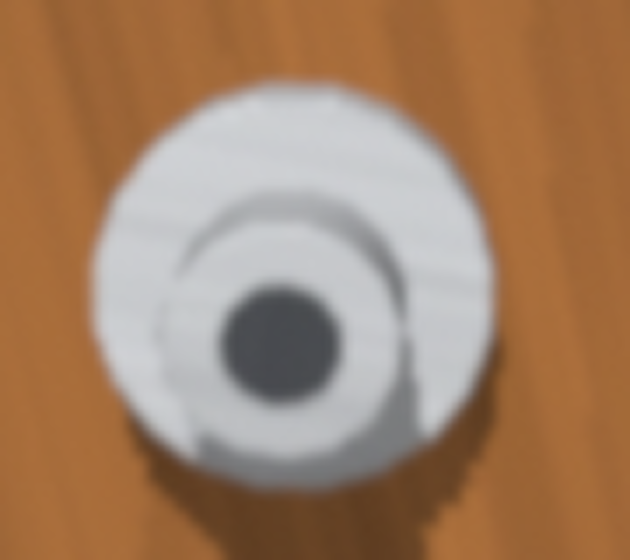

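```bash
cat > m.py <<'E'
from h import *
f=grab_frame('wrist')
from scipy.optimize import least_squares
B=np.array([[-65,-85],[65,-85],[-65,185],[65,185]])/1e3
P=[(255,7.7),(139.5,66.5),(352.2,245),(255,285.6)]
W=np.array([atz(f,*p,.02)[:2] for p in P])
def T(p): c,s=np.cos(p[2]),np.sin(p[2]);return p[:2]+B@np.array([[c,s],[-s,c]])
r=least_squares(lambda p:(T(p)-W).ravel(),[.54,.058,.2]);print('bed',r.x,'res mm',r.fun.reshape(-1,2)*1e3)
p=r.x; ey=np.array([-np.sin(p[2]),np.cos(p[2])])
print('knob from bed',p[:2]+.135*ey,'pin',atz(f,288,264,.1025))
l=atz(f,263.6,266.8,.102)-atz(f,288,264,.102);print('line dir',np.degrees(np.arctan2(l[1],l[0])), np.hypot(*l[:2]))
R=np.array(f['R']);f1=dict(f);f1['t']=-R@np.array([.5386,-.2659,.3495])
print('mould boss',atz(f1,260.7,198.6,.048),'flange',atz(f1,261.9,190.2,.018))
# height from the two known-size circles / triangulation with top
for z in(0.04,.048,.056): print(z,atz(f1,260.7-16.9,198.6,z)-atz(f1,260.7+16.9,198.6,z))
E
python3 m.py
```

```text
bed [0.5392 0.0578 0.19  ] res mm [[-1.3713 -3.6357]
 [ 2.6562 -2.0735]
 [-3.139   3.1562]
 [ 1.854   2.553 ]]
knob from bed [0.5137 0.1904] pin [0.5144 0.1907 0.1025]
line dir -6.078601804835988 0.02181305601280105
mould boss [ 0.5743 -0.1976  0.048 ] flange [ 0.5742 -0.1997  0.018 ]
0.04 [ 0.0342 -0.0081  0.    ]
0.048 [ 0.0333 -0.0079  0.    ]
0.056 [ 0.0325 -0.0076  0.    ]
```

```bash
cat > m2.py <<'E'
from h import *
f=grab_frame('wrist')
for z in (.034,.026):
    R1=[atz(f,240.75,50,z)[:2],atz(f,130+613/4,150,z)[:2]];L1=[atz(f,175.2,83.7,z)[:2],atz(f,130+312/4,150,z)[:2]]
    for s in(R1,L1):
        d=s[1]-s[0];print('yaw',-np.arctan2(d[0],d[1]))
    yaw=.19+0.0
    for yaw in(.19,.2,.21):
        ex=np.array([np.cos(yaw),np.sin(yaw)]);c=np.array([.5392,.0578])
        print(z,yaw,'x of right',[(q-c)@ex for q in R1],'left',[(q-c)@ex for q in L1])
E
python3 m2.py
```

```text
yaw 0.17890227144288195
yaw 0.18142005909843245
0.034 0.19 x of right [np.float64(-0.0351376201828231), np.float64(-0.034026734273928765)] left [np.float64(0.035058560044496985), np.float64(0.035644726438422)]
0.034 0.2 x of right [np.float64(-0.03565012017219329), np.float64(-0.03353834462859654)] left [np.float64(0.03454819226287326), np.float64(0.035817483519370134)]
0.034 0.21 x of right [np.float64(-0.03615905517925459), np.float64(-0.03304660117675)] left [np.float64(0.03403436969081331), np.float64(0.035986658881814126)]
yaw 0.17890227144288137
yaw 0.18142005909843298
0.026 0.19 x of right [np.float64(-0.03496896086727391), np.float64(-0.03382989878137931)] left [np.float64(0.03700765422107683), np.float64(0.03760868796360581)]
0.026 0.2 x of right [np.float64(-0.03550012140511341), np.float64(-0.03333478342002313)] left [np.float64(0.03647867997166156), np.float64(0.03778016515088395)]
0.026 0.21 x of right [np.float64(-0.036027731960395735), np.float64(-0.03283633460810384)] left [np.float64(0.03594605788464791), np.float64(0.03794786435313038)]
```

```bash
python3 - <<'E'
from h import *
A=-1.386; m=np.array([.5743,-.1985])
arm.goto([*m,.30],quat(A)); f0=np.array(get_state()['wrist_force'])
arm.servo_line([*m,.196],speed=.12)
print(np.array(get_state()['wrist_force'])-f0)
eoat.grasp(50); s=get_state(); print('w',s['gripper_width'],np.array(s['wrist_force'])-f0)
arm.servo_line([*m,.33],speed=.15)
s=get_state(); print('w',s['gripper_width'],np.array(s['wrist_force'])-f0)
arm.servo_line([.5396,.058,.33],speed=.25)
f=grab_frame('wrist');save(f,'w4');f=grab_frame('scene');save(f,'s4')
s=get_state(); print(s['time'],s['gripper_width'],np.array(s['wrist_force'])-f0,s['ee_pos'],s['joints'])
E
```

```text
[ 0.4541 -0.2656 -1.1272]
w 0.40686237138811887 [-0.2041 -0.0031  3.7944]
w 0.4011909547381422 [-0.8007  0.3155 -3.3005]
11.4667 0.4062494005214303 [-0.4034  0.4921 -2.9463] [0.5398 0.0569 0.3299] [-0.0429  0.2851 -0.1789  1.1067 -0.0003 -1.7967]
```

View pics/w4.png

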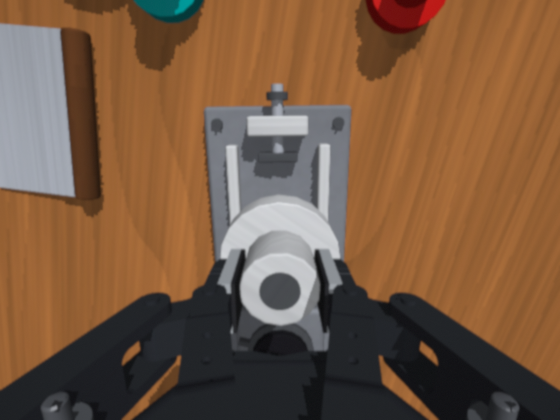

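View pics/s4.png

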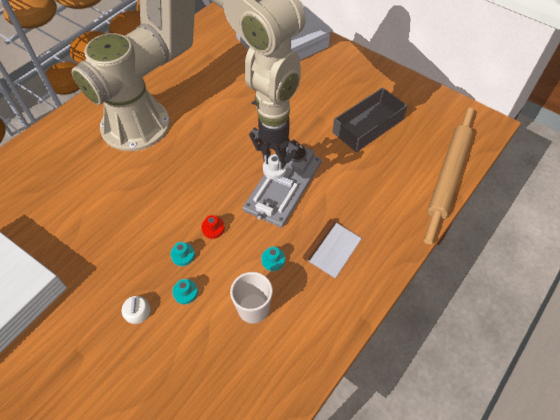

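Mould held upright (boss top at (279,291)), rails are parallel to the image columns. I'll check where the mould sits in the grip, then lower it.

```bash
python3 - <<'E'
from h import *
f=grab_frame('wrist')
print(atz(f,279.5,291,.182), get_state()['ee_pos'], tip_of('mould_center',f)[:1] and w(f,tip_of('mould_center',f)[0]['centre']))
# pocket centerline check in this view: rail inner top edges at rows 160 & 200
g=f['image'][:,:,:].astype(int).sum(2)
for r in(160,175,190):
    print(r,[c for c in range(215,345) if g[r,c]>560])
E
```

```text
[0.5396 0.0576 0.182 ] [0.5398 0.0569 0.3299] [0.5366 0.0518 0.1573]
160 [228, 229, 230, 231, 232, 233, 234, 235, 321, 322, 323, 324, 325, 326, 327, 328]
175 [229, 230, 231, 232, 233, 234, 235, 236, 321, 322, 323, 324, 325, 326, 327]
190 [230, 231, 232, 233, 234, 235, 236, 237, 320, 321, 322, 323, 324, 325, 326, 327]
```

```bash
python3 - <<'E'
from h import *
p=[.5402,.0584]
arm.servo_line([*p,.25],speed=.15); arm.sleep(.15)
f0=np.array(get_state()['wrist_force'])
arm.servo_line([*p,.222],speed=.06);print(get_state()['ee_pos'],np.array(get_state()['wrist_force'])-f0)
for z in np.arange(.219,.2129,-.001):
    arm.servo_line([*p,z],speed=.03);arm.sleep(.05)
    s=get_state();d=np.array(s['wrist_force'])-f0;print(round(z,4),s['ee_pos'],d,np.array(s['ft_torque']))
    if d[2]>5: break
f=grab_frame('wrist');save(f,'w5');f=grab_frame('scene');save(f,'s5');print(s['time'])
E
```

```text
[0.5401 0.0584 0.2216] [-0.5104  0.0489  1.6008]
0.219 [0.5403 0.0584 0.2191] [-1.1325  0.0232  0.5285] [-0.0644  0.0301  0.0328]
0.218 [0.5402 0.0584 0.218 ] [-1.0002 -0.2681  0.7035] [ 0.0297  0.0191 -0.0409]
0.217 [0.5402 0.0584 0.2169] [-0.9717  0.497   1.2827] [ 0.0116 -0.0345 -0.0136]
0.216 [0.5402 0.0584 0.2168] [-3.3509  0.5541  9.7559] [-0.0145  0.5686  0.016 ]
14.2667
```

View pics/w5.png

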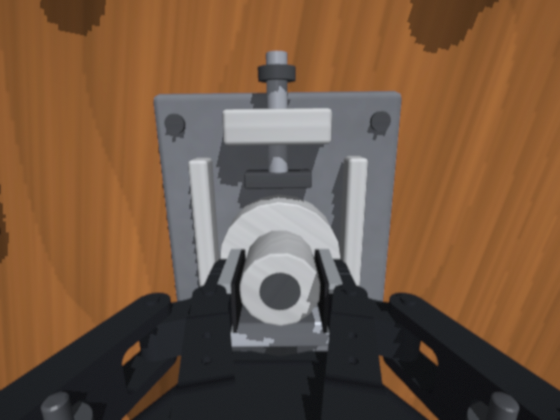

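Contact at about 20.8 mm above bench-grasp height, so it's on the pocket floor (rail tops would stop it at 34 mm). The flange shows centred between the rails. Releasing.

```bash
python3 - <<'E'
from h import *
eoat.open_gripper()
arm.servo_line([.5402,.0584,.30],speed=.15)
f=grab_frame('scene');save(f,'s6')
arm.goto([.525,.125,.36],quat(-1.386)); arm.sleep(.1)
f=grab_frame('wrist');save(f,'w6')
for l in('mould_center','mould','knob_grip','pin_top','jaw_face','pocket'):
    for r in tip_of(l,f)[:2]: print(l,round(r['confidence'],2),w(f,r['centre']),px(f,w(f,r['centre'])).round())
print(get_state()['time'])
a=cv2.imread('pics/w6.png')
cv2.imwrite('pics/c6.png',cv2.resize(a[60:320,170:390],None,fx=2.3,fy=2.3,interpolation=2))
a=cv2.imread('pics/s6.png')
cv2.imwrite('pics/c6s.png',cv2.resize(a[120:240,220:350],None,fx=5,fy=5,interpolation=2))
E
```

```text
mould_center 0.9 [0.5383 0.0559 0.0428] [277. 121.]
mould 0.57 [0.539  0.0586 0.019 ] [276. 124.]
knob_grip 0.62 [0.514  0.1899 0.0893] [277. 284.]
pin_top 0.57 [0.5136 0.192  0.1048] [277. 296.]
jaw_face 0.95 [0.5355 0.1    0.0316] [272. 168.]
jaw_face 0.47 [0.5374 0.0588 0.0193] [278. 124.]
16.575
```

View pics/c6.png

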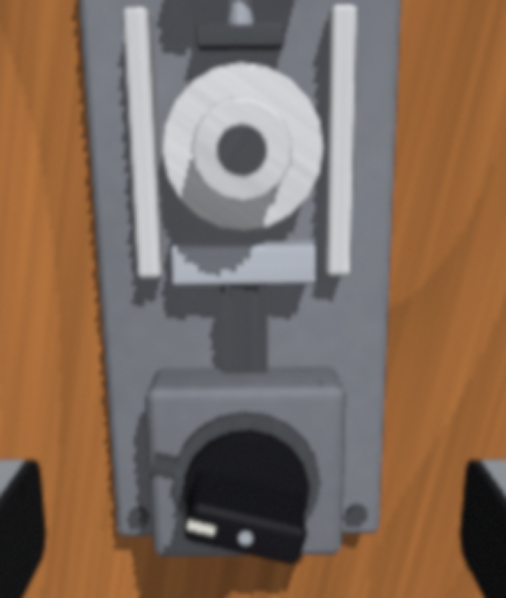

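View pics/c6s.png

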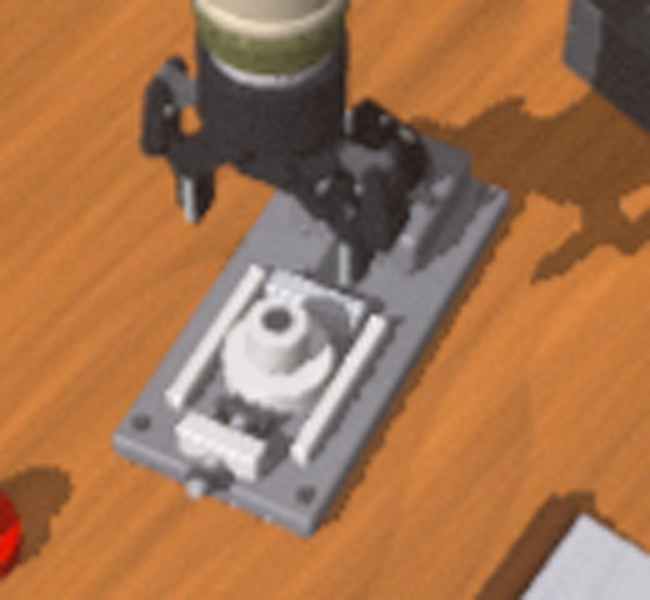

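```bash
python3 - <<'E'
from h import *
f=grab_frame('wrist')
o=atz(f,276.5,293.9,.1025);l=atz(f,251.7,288.3,.102)-o
print('pin',o,'dir',np.arctan2(l[1],l[0]))
k=[.5141,.1904]; th=-.11
arm.goto([*k,.31],quat(th)); print(get_state()['joints'])
f=grab_frame('top');save(f,'t7')
f0=np.array(get_state()['wrist_force']);t0=np.array(get_state()['ft_torque'])
arm.servo_line([*k,.247],speed=.1)
s=get_state();print(s['time'],s['ee_pos'],np.array(s['wrist_force'])-f0,t0)
f=grab_frame('wrist');save(f,'w7')
E
```

```text
pin [0.5146 0.1925 0.1025] dir -0.05304661689492788
[ 0.2081  0.308  -0.1978  1.0646 -0.0001 -2.8222]
18.525 [0.5144 0.1904 0.2474] [-0.2383 -0.3148  0.7618] [0.0244 0.0238 0.0301]
```

View pics/w7.png

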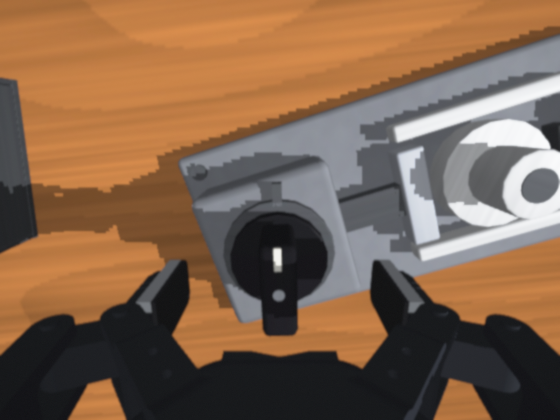

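Bar is vertical and centred in the wrist view (white line (277,258), pin (279,295)), collar tooth at (270,190). Gripping and turning with torque logging.

```bash
cat > turn.py <<'E'
from h import *
import sys
def step(d,settle=0.0):
    q=np.array(get_state()['joints']); 
    global cmd
    cmd=cmd+d; arm.move_joints(list(cmd6(cmd)))
    if settle: arm.sleep(settle)
    T=[];F=[]
    s=get_state(); return s
E
python3 - <<'E'
from h import *
import json
k=[.5144,.1904]
arm.servo_line([*k,.245],speed=.05)
eoat.grasp(80)
s=get_state();print('w',s['gripper_width'],s['wrist_force'],s['ft_torque'],s['time'])
q=np.array(s['joints']).copy(); json.dump(list(q),open('q0.json','w'))
for d in(.05,.05,.1,.1):
    q[5]+=d; arm.move_joints(list(q)); s=get_state()
    print(round(q[5],3),s['joints'][5],'tz',s['ft_torque'][2],'F',np.array(s['wrist_force']),'t',s['time'],'qd',s['qd'][5])
    arm.sleep(.05);print('   tz',get_state()['ft_torque'][2])
json.dump(list(q),open('q.json','w'))
E
```

```text
w 0.17099499209111962 [-0.9031  2.9406  2.0324] [0.3368 0.2178 0.1472] 19.4667
-2.774 -2.7744658156593536 tz -0.10443642173828416 F [-0.4821  0.9089  0.8124] t 19.7167 qd -0.002927786231116338
   tz -0.1695977331337512
-2.724 -2.7252065913256525 tz -0.08370408923004073 F [-0.3097  1.4396  0.7339] t 20.0167 qd -0.0005313812771065924
   tz -0.03211950027741107
-2.624 -2.6264449972848114 tz -0.2236710299063715 F [-0.1694  0.3395  1.2148] t 20.3167 qd -0.005936781228402762
   tz -0.2197500704963669
-2.524 -2.527405060357663 tz -0.24095026245343798 F [-1.9253  1.3798  1.6323] t 20.6167 qd -0.0012787589735508184
   tz -0.08731159860125685
```

```bash
python3 - <<'E'
from h import *
s=get_state();q=s['eef_rot'];print(q,'a',2*np.arctan2(q[2],q[1]),s['ft_torque'],s['gripper_width'])
f=grab_frame('wrist');save(f,'w8');f=grab_frame('top');save(f,'t8')
a=cv2.imread('pics/t7.png')[200:275,195:295];b=cv2.imread('pics/t8.png')[200:275,195:295]
cv2.imwrite('pics/c8.png',cv2.resize(np.vstack([a,b]),None,fx=4,fy=4,interpolation=2))
E
```

```text
[-0.0004  0.9795 -0.2017  0.    ] a -0.4061321396567134 [ 0.0971  0.2019 -0.0873] 0.17350258374626432
```

View pics/w8.png

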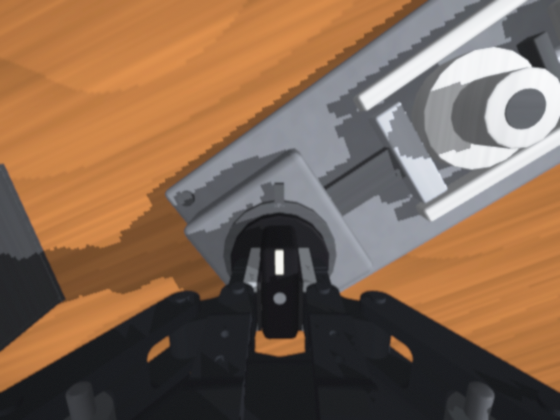

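View pics/c8.png

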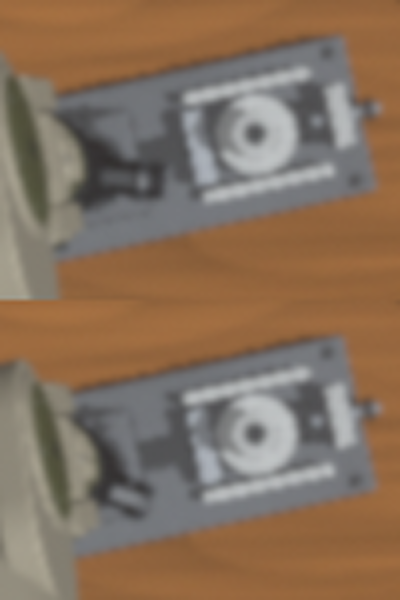

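Turning clockwise works, and the collar tooth stays visible in the wrist view, which gives a second check. Continuing in batches.

```bash
cat > turn.py <<'E'
from h import *
import json,sys
d=float(sys.argv[1]);n=int(sys.argv[2]);thr=float(sys.argv[3]);tag=sys.argv[4]
q=np.array(json.load(open('q.json')));q0=json.load(open('q0.json'))
for i in range(n):
    q[5]+=d; arm.move_joints(list(q)); T=[]
    for _ in range(3): T.append(get_state()['ft_torque'][2]);arm.sleep(.02)
    s=get_state();T.append(s['ft_torque'][2])
    print('turn %.3f act %.3f'%(q[5]-q0[5],s['joints'][5]-q0[5]),'tz %.3f'%np.mean(T),np.round(T,2),'Fxy',np.round(s['wrist_force'],1),'jt6 %.3f'%s['joint_torque'][5],'t %.2f'%s['time'])
    json.dump(list(q),open('q.json','w'))
    if abs(np.mean(T))>thr: break
f=grab_frame('wrist');save(f,tag)
E
python3 turn.py .1 3 .4 w9
```

```text
turn 0.400 act 0.397 tz -0.231 [-0.25 -0.26 -0.2  -0.21] Fxy [-0.4  1.1  1.9] jt6 -0.161 t 21.07
turn 0.500 act 0.497 tz -0.161 [-0.17 -0.21 -0.16 -0.11] Fxy [-0.8  0.7  2.1] jt6 -0.106 t 21.37
turn 0.600 act 0.596 tz -0.086 [-0.14 -0.08 -0.07 -0.05] Fxy [-1.4  0.3  2.3] jt6 -0.028 t 21.67
```

View pics/w9.png

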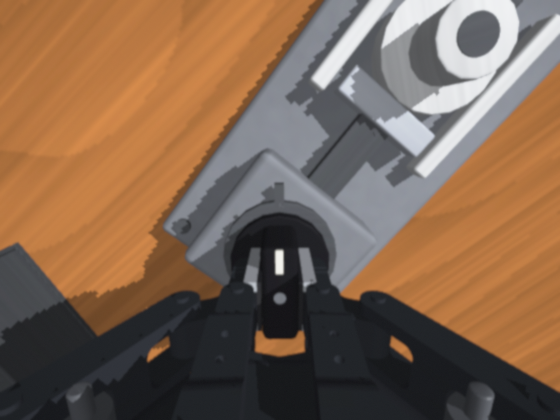

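```bash
cat > turn2.py <<'E'
from h import *
import json,sys
d=float(sys.argv[1]);n=int(sys.argv[2]);tag=sys.argv[3];thr=float(sys.argv[4]) if len(sys.argv)>4 else 9
q=np.array(json.load(open('q.json')));q0=json.load(open('q0.json'));C=[]
for i in range(n):
    q[5]+=d; arm.move_joints(list(q)); T=[]
    for _ in range(3): T.append(get_state()['ft_torque'][2]);arm.sleep(.02)
    s=get_state();T.append(s['ft_torque'][2])
    f=grab_frame('wrist');C.append(cv2.resize(f['image'][150:310,210:350,::-1],None,fx=1.4,fy=1.4,interpolation=2))
    cv2.putText(C[-1],'%.2f'%(q[5]-q0[5]),(5,218),0,.6,(0,255,255),2)
    print('turn %.3f act %.3f'%(q[5]-q0[5],s['joints'][5]-q0[5]),'tz %.3f'%np.mean(T),np.round(T,2),'F',np.round(s['wrist_force'],1),'jt6 %.3f'%s['joint_torque'][5],'w %.3f'%s['gripper_width'],'t %.2f'%s['time'])
    json.dump(list(q),open('q.json','w'))
    if abs(np.mean(T))>thr: break
save(f,tag)
while len(C)%4: C.append(np.zeros_like(C[0]))
cv2.imwrite('pics/'+tag+'_m.png',np.vstack([np.hstack(C[i:i+4]) for i in range(0,len(C),4)]))
E
python3 turn2.py .08 5 w10
```

```text
turn 0.680 act 0.677 tz -0.022 [ 0.01 -0.09 -0.05  0.04] F [-1.4  0.4  2.5] jt6 0.032 w 0.176 t 22.02
turn 0.760 act 0.758 tz -0.033 [-0.08 -0.07 -0.02  0.04] F [-1.8  0.5  2.4] jt6 -0.042 w 0.171 t 22.37
turn 0.840 act 0.838 tz -0.009 [-0.02 -0.07 -0.01  0.06] F [-2.2  0.3  2.8] jt6 0.009 w 0.173 t 22.72
turn 0.920 act 0.918 tz -0.047 [-0.06 -0.1  -0.02 -0.01] F [-1.8 -0.   2.3] jt6 -0.030 w 0.169 t 23.07
turn 1.000 act 0.998 tz -0.026 [-0.07 -0.03  0.02 -0.03] F [-0.8 -1.2  2.6] jt6 -0.001 w 0.175 t 23.42
```

View pics/w10_m.png

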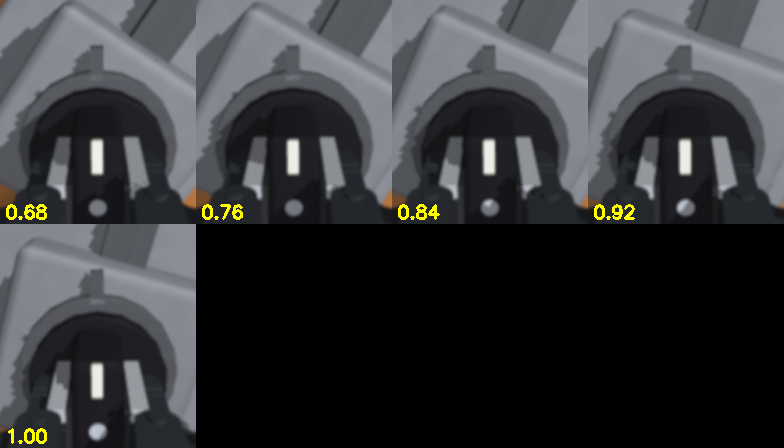

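View pics/w10.png

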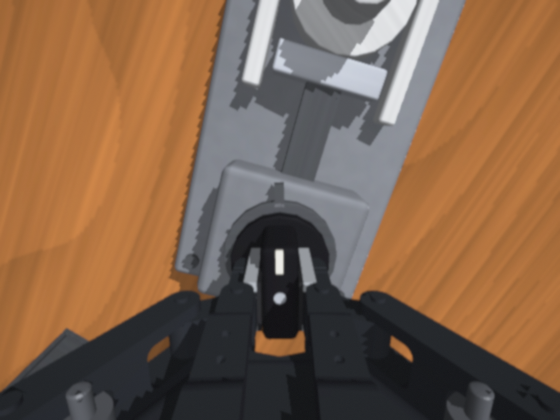

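Tooth still under the white line, so the clutch isn't wound yet. The jaw is at the mould. Continuing.

```bash
python3 turn2.py .07 8 w11 .2
```

```text
turn 1.070 act 1.067 tz 0.206 [0.14 0.19 0.22 0.27] F [-2.3 -1.6  2.9] jt6 0.232 w 0.173 t 23.77
```

View pics/w11_m.png

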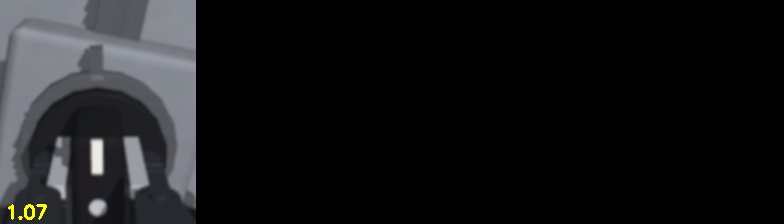

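```bash
python3 turn2.py .05 4 w12
```

```text
turn 1.120 act 1.118 tz 0.250 [0.24 0.23 0.27 0.26] F [-2.3  0.   3.6] jt6 0.291 w 0.174 t 24.12
turn 1.170 act 1.168 tz 0.297 [0.29 0.23 0.28 0.4 ] F [-3.8 -1.   3. ] jt6 0.323 w 0.171 t 24.47
turn 1.220 act 1.218 tz 0.306 [0.33 0.3  0.27 0.32] F [-1.8 -0.3  3.1] jt6 0.343 w 0.177 t 24.82
turn 1.270 act 1.268 tz 0.337 [0.36 0.35 0.31 0.32] F [-2.2 -0.8  3.5] jt6 0.341 w 0.172 t 25.17
```

View pics/w12_m.png

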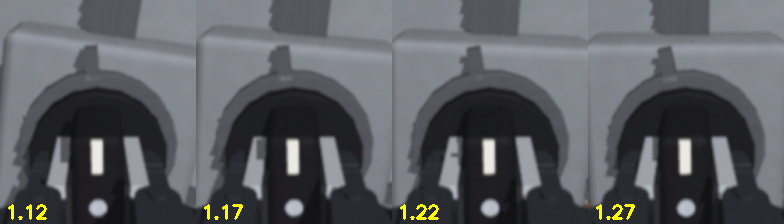

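```bash
python3 turn2.py .05 5 w13
```

```text
turn 1.320 act 1.318 tz 0.274 [0.29 0.25 0.25 0.31] F [-2.7 -1.7  3.6] jt6 0.314 w 0.174 t 25.52
turn 1.370 act 1.368 tz 0.276 [0.33 0.21 0.27 0.28] F [-3.5 -0.6  3.5] jt6 0.266 w 0.177 t 25.87
turn 1.420 act 1.418 tz 0.183 [0.17 0.21 0.15 0.2 ] F [-5.4 -0.7  4.5] jt6 0.205 w 0.172 t 26.22
turn 1.470 act 1.468 tz 0.125 [0.13 0.15 0.12 0.11] F [-3.1  0.4  3.8] jt6 0.136 w 0.171 t 26.57
turn 1.520 act 1.518 tz 0.044 [0.01 0.07 0.03 0.06] F [-4.5 -0.1  4.3] jt6 0.070 w 0.169 t 26.92
```

View pics/w13_m.png

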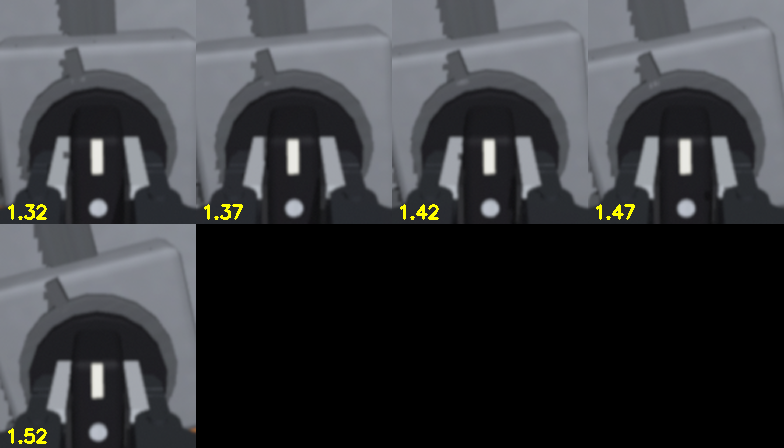

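Torque peaked at 1.27 rad and extrapolates to zero near 1.55. The slack should span about 1.55 to 1.80, so I'll go on to about 1.66, in small steps.

```bash
python3 turn2.py .035 4 w14 
```

```text
turn 1.555 act 1.554 tz -0.009 [-0.03 -0.06  0.04  0.01] F [-5.5 -1.7  3.7] jt6 0.020 w 0.173 t 27.27
turn 1.590 act 1.589 tz -0.026 [-0.02 -0.03 -0.02 -0.04] F [-4.4  0.   4.8] jt6 -0.017 w 0.179 t 27.62
turn 1.625 act 1.624 tz -0.069 [-0.06 -0.05 -0.06 -0.11] F [-4.9 -0.1  3.3] jt6 -0.048 w 0.175 t 27.97
turn 1.660 act 1.659 tz -0.065 [-0.07 -0.03 -0.09 -0.07] F [-4.9 -0.9  4.8] jt6 -0.057 w 0.170 t 28.32
```

View pics/w14_m.png

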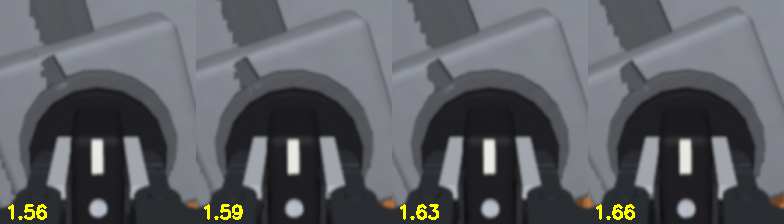

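Torque is flat at zero from about 1.56 to 1.66, so it's in the slack, past the click. Stop, release, retreat and check.

```bash
python3 - <<'E'
from h import *
eoat.open_gripper()
s=get_state();a=-2*0+2*np.arctan2(s['eef_rot'][2],s['eef_rot'][1])
f=grab_frame('wrist');save(f,'w15')
arm.servo_line([.5144,.1904,.36],speed=.15)
f=grab_frame('wrist');save(f,'w16')
x,y=.43,.10
arm.goto([.44,.16,.40],quat(a));arm.sleep(.2)
f=grab_frame('wrist');save(f,'w17');f=grab_frame('scene');save(f,'s17')
b=cv2.imread('pics/s17.png')
cv2.imwrite('pics/c17s.png',cv2.resize(b[120:240,220:350],None,fx=5,fy=5,interpolation=2))
print(get_state()['time'],a)
E
```

```text
30.8167 4.513655069049338
```

View pics/w15.png

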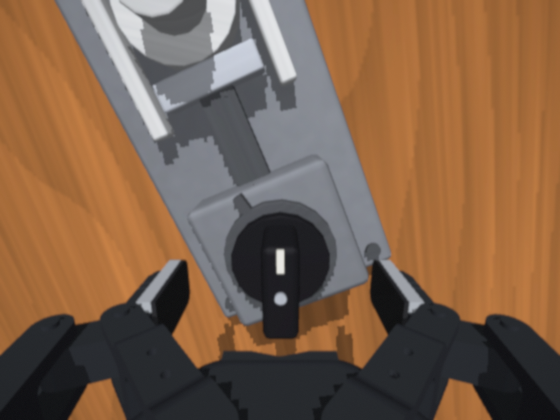

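View pics/w16.png

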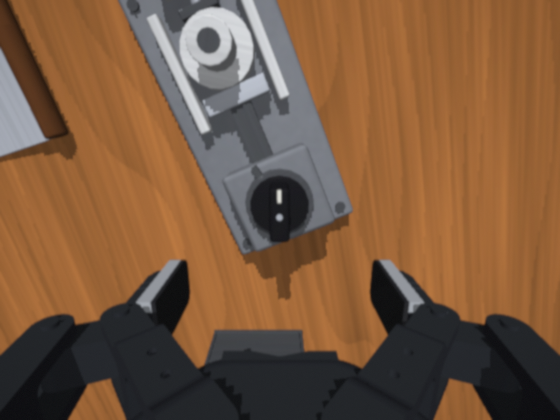

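View pics/w17.png

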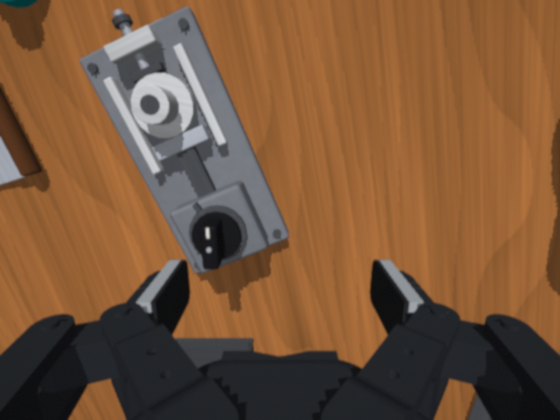

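View pics/c17s.png

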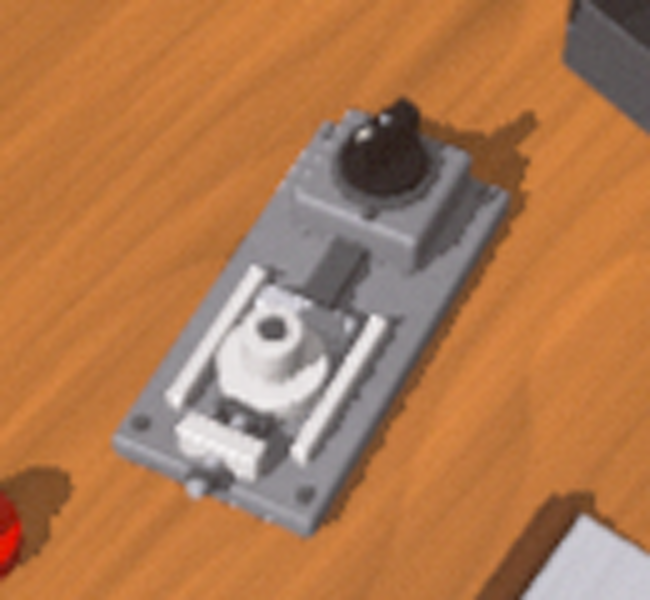

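View pics/s17.png

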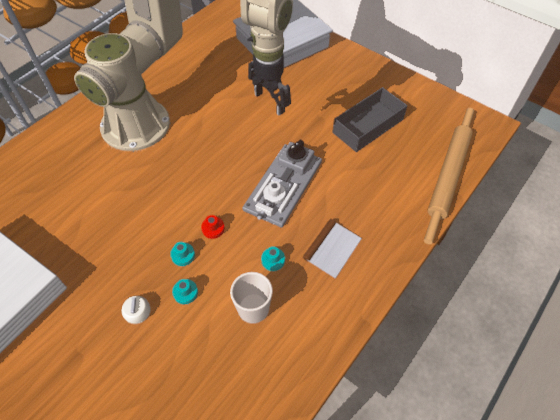

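```bash
python3 - <<'E'
import cv2
a=cv2.imread('pics/w17.png')
cv2.imwrite('pics/c17.png',cv2.resize(a[0:280,70:300],None,fx=2.1,fy=2.1,interpolation=2))
cv2.imwrite('pics/c17m.png',cv2.resize(a[40:175,90:240],None,fx=4.4,fy=4.4,interpolation=2))
E
```

```text
(no output)
```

View pics/c17m.png

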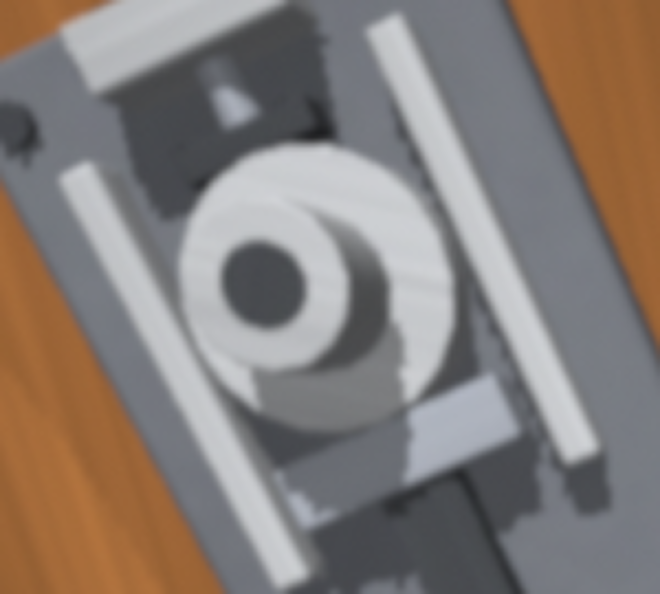

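```bash
python3 - <<'E'
from h import *
print(get_state()['gripper_width'],get_state()['wrist_force']);arm.job_done()
E
```

```text
0.9988071129988793 [ 0.3522 -0.025  -0.2687]
the job is handed in; nothing more can be done
```

The mould is in the pocket, clamped by the jaw, and the job is handed in. The arm's clock read 30.8 s just before hand-in, well under the 67 s limit.

- **Placing:** I picked the one uncoloured mould and set it down on the pocket floor between the rails. Contact came about 0.8 mm higher than predicted, far below the 14 mm rail tops. The last close picture shows it flat, with its flange against both jaw and stop.
- **Clamping:** One grip turned the knob 1.66 rad clockwise.
    - Resistance began at about 1.05 rad, peaked at 0.34 N m at 1.27 rad, and was zero from about 1.56 rad.
    - I stopped 0.1 rad past that, inside the slack.
    - The torque sensor read with the wrong sign and noisily during free running, so I also watched the collar tooth. It ended roughly 35° behind the white line, as expected for one click.
- **Last checks:** After I let go, the knob did not spring back. The gripper was open and clear with no force on the wrist, and the other things on the bench looked unmoved.
- **Disagreement:** The bed's plate corners fitted my model only to about 3–4 mm each. The rail edges and the knob's pin agreed with the fitted pose to within about 1 mm, so I went by those.

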